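# Load the leak-test case, click it shut and probe its seam

### The arm

A 6-joint arm with a two-finger parallel gripper is mounted at the origin on the work surface. World frame = base frame: x ahead of the robot, y to its left, z up, the work surface at z = 0. Lengths are in m, angles in rad, forces in N, time in s.
With the tool pointing down it reaches from about 0.35 to 0.975 m from the base axis. Payload 7.1 kg.
Tool frame: the origin (TCP) lies on the centre line of the jaws, within the pads' length; the fingertips stand 17 mm ahead of it and the grasp point (between the pads) lies 2 mm behind it; z points along the fingers, y is the line along which they close (so a half turn about z gives the same grasp; the last joint's range is limited). The gripper opens to 88 mm and grips with 3 to 60 N. Pads are 20 mm wide; open, the fingers measure 115 mm over their backs; the gripper's body (75 mm by 178 mm) begins 61 mm behind the grasp point.
Start: joints at [1.13, 0.423, 1.63, -0, 1.089, -0.019], TCP at [0.256, 0.57, 0.208] pointing down, gripper open.
Joint ranges: [-3, 3], [-0.9, 2.11], [0.09, 2.58], [-1.31, 4.45], [0.11, 2.69], [-2.54, 2.54]. Speed limits (rad/s): [2.39, 2.39, 3.01, 3.14, 3.14, 3.14].

### API

Orientations are given as a unit quaternion [w, x, y, z].
In Python, from rig import * gives the robot as it stands. The module is installed in compiled form; this text tells all that it offers. Calls block until the motion is done:
- movep(position, orientation): joint-space move of the TCP to a pose.
- movel(position, v=0.15, attitude=None): straight line of the TCP; attitude=None keeps the orientation; v is the mean speed in m/s.
- move_joints(angles): joint-space move.
- release() and close_gripper(newtons=None): open the fingers fully, or close them until they stop; newtons is the grip in N (None keeps the last).
- dwell(seconds).
- ik(position, orientation): joint angles nearest the present ones, or None.
- observe(): the state.
- camera(name): name is "side" or "top"; returns the picture (420x560x3 uint8, red, green, blue); there is no depth.
- get_calibration(name): a dict with "fx", "fy", "cx", "cy" (pixels), "D" ([k1, k2, p1, p2, k3] as OpenCV has them; the pictures are not rectified), "rvec" (rotation vector, rad) and "tvec" (3), from world to camera coordinates, as OpenCV has them. Camera axes: x right, y down, z forward; pixel columns grow to the right and rows downward; lengths in m; the calibration is good to about 2 mm. A picture is of the moment at which its call begins. get_calibration takes no time and is no camera call.
A pose or a line that the arm cannot do raises IKError and nothing moves.
- hand_in(): hands the job in; it is judged then, once.
The state is a dict: "clock": time; "joint_pos": joint angles; "dq": joint speeds; "effort": joint torques, N m; "ee_pos": TCP position; "orientation": TCP orientation; "wrist_force": force on the tool from outside, world axes, zero at the start; "torque": the same for the moment, N m; "gripper_width": finger opening in m; "grasp_force": force on a finger pad.
Only numpy, scipy, OpenCV 4.12 (cv2) and the standard library are available. Lean on these libraries where they do the work, as an engineer would, in place of code of your own. Each camera call takes 0.05 s, during which the arm holds its last target. There are 200 camera calls.

### The job

Stand every flanged blue plug on the bench upright in the test case, one to a pocket, then swing the lid over and press it fully shut past its catch. Take the leak-detector pen from its holder and run its tip along the front seam of the shut lid, all the way from the left end to the right as seen from the robot, slowly, at no more than about 3 cm per second, then stand the pen back in its holder fully home. Leave the plain sleeve and the steel slug among the plugs where they are.

Things in the scene. Friction and masses are not known exactly. Their poses are not given: they have to be found in the camera images.
- case: aluminium test case fixed to the bench, 160 (x) x 270 (y) x 70 mm high, origin under its centre, -x (front) to the robot, +y to the robot's left. Walls 12 mm thick (rear one 56 mm high), inner floor 6 mm up, with a black grid 10 mm high making a row of four pockets along y, each 56 x 51 mm. The steel lid, 133 x 240 x 10 mm, lies flush in the rim when shut
- lid (a joint): lid hinge angle (rad), at the case's rear edge: 0 = fully shut, opens upward to 1.9; starts standing open at 1.55 to 1.8. The hinge is stiff (0.3 N m) and stays where left. A hidden sprung catch, mid-front, stops the lid ajar at about 0.085; about 15 N straight down near the front edge takes it past with a snap and it stays at 0
- lid_hinge (a point): point on the lid's hinge line at mid-width, at mid-thickness of the lid, 65 mm above the case's underside and 70 mm behind its centre; the hinge line runs along the case's y; fixed
- lid_press (a point): centre of the rubber strip on the lid's outer face, 118 mm from the hinge line, its z axis the face's normal: where to press when the lid is nearly shut
- pocket1 (a point): centre of pocket 1's floor (1 is leftmost, pitch 55.5 mm), axes those of the case; 64 mm below the rim
- pocket2 (a point): centre of pocket 2's floor (1 is leftmost, pitch 55.5 mm), axes those of the case; 64 mm below the rim
- pocket3 (a point): centre of pocket 3's floor (1 is leftmost, pitch 55.5 mm), axes those of the case; 64 mm below the rim
- pocket4 (a point): centre of pocket 4's floor (1 is leftmost, pitch 55.5 mm), axes those of the case; 64 mm below the rim
- seam1 (a point): point 1 of 7, 30 mm apart from left (1) to right (7), of the front seam: the 3 mm gap between the shut lid's front edge and the case's front wall, at the level of the rim top (both sides flush, 70 mm above the bench)
- seam2 (a point): point 2 of 7, 30 mm apart from left (1) to right (7), of the front seam: the 3 mm gap between the shut lid's front edge and the case's front wall, at the level of the rim top (both sides flush, 70 mm above the bench)
- seam3 (a point): point 3 of 7, 30 mm apart from left (1) to right (7), of the front seam: the 3 mm gap between the shut lid's front edge and the case's front wall, at the level of the rim top (both sides flush, 70 mm above the bench)
- seam4 (a point): point 4 of 7, 30 mm apart from left (1) to right (7), of the front seam: the 3 mm gap between the shut lid's front edge and the case's front wall, at the level of the rim top (both sides flush, 70 mm above the bench)
- seam5 (a point): point 5 of 7, 30 mm apart from left (1) to right (7), of the front seam: the 3 mm gap between the shut lid's front edge and the case's front wall, at the level of the rim top (both sides flush, 70 mm above the bench)
- seam6 (a point): point 6 of 7, 30 mm apart from left (1) to right (7), of the front seam: the 3 mm gap between the shut lid's front edge and the case's front wall, at the level of the rim top (both sides flush, 70 mm above the bench)
- seam7 (a point): point 7 of 7, 30 mm apart from left (1) to right (7), of the front seam: the 3 mm gap between the shut lid's front edge and the case's front wall, at the level of the rim top (both sides flush, 70 mm above the bench)
- plug1: blue nylon plug standing upright: a foot flange 44 mm across and 12 mm high with a round stem 32 mm across above it, 44 mm high in all, about 70 g; a small black dot on top; origin at the centre of its underside, z up. May be absent (between 2 and 4 are there)
- plug2: blue nylon plug standing upright: a foot flange 44 mm across and 12 mm high with a round stem 32 mm across above it, 44 mm high in all, about 70 g; a small black dot on top; origin at the centre of its underside, z up. May be absent (between 2 and 4 are there)
- plug3: blue nylon plug standing upright: a foot flange 44 mm across and 12 mm high with a round stem 32 mm across above it, 44 mm high in all, about 70 g; a small black dot on top; origin at the centre of its underside, z up. May be absent (between 2 and 4 are there)
- plug4: blue nylon plug standing upright: a foot flange 44 mm across and 12 mm high with a round stem 32 mm across above it, 44 mm high in all, about 70 g; a small black dot on top; origin at the centre of its underside, z up. May be absent (between 2 and 4 are there)
- probe: straight leak-detector pen standing upright in its holder, tip down, 135 mm long, 80 g; origin at its tip, z along the pen to its top. Steel needle 6 mm across with a rounded end up to z 45, black collar 32 mm across from z 45 to 51, white round barrel 18 mm across from z 51 to 135, where it is gripped
- holder: holder fixed to the bench: a grey upright square sleeve, 38 mm outside, 55 mm high, with an 18 x 18 mm hole from above, on a 70 mm square foot; origin at the centre of its underside. The pen's needle hangs in the hole and its collar rests on the top, so the pen's tip is then 10 mm above the bench
- sleeve: bystander: blue nylon tube without a flange, 42 mm outside, 26 mm bore, 36 mm high, origin under its centre; not part of the job
- slug: bystander: plain steel cylinder 34 mm across, 26 mm high, origin under its centre; not part of the job
There are look-alikes about, which are no part of the job. What is shaped like the plug4 but green is not meant.

How it is judged:
By the outcome, as a careful person would: the job done as asked, in the order asked, and still so for the second after the job is handed in, with the robot touching nothing.
Of plug1, plug2, plug3, plug4 only 2 to 4 are there at a start; the rules pass over those that are not, and their reading is None.
At some moment in a run one of plug1, plug2, plug3, plug4 may be knocked a few centimetres aside while the robot is not near it.
It also fails if it takes over 210 s, if anything falls off the work surface, if the arm or the gripper's body presses on something with over 40 N, if the wrist force passes 120 N, or if a joint passes its speed limit or range.

## Working session

There is one attempt and no reset: what is moved stays moved. The work goes in short steps, each a Python script; the robot and the scene stay as the last script left them, time stands still between calls to the robot, and variables do not carry over. Pictures are saved under pics/ and viewed, at most 16 in all, crops included, and the job is handed in when it is done.

```bash
mkdir -p pics; cat > h.py <<'E'
from rig import *
import numpy as np, cv2
def cal(n):
    c=get_calibration(n);K=np.array([[c['fx'],0,c['cx']],[0,c['fy'],c['cy']],[0,0,1.]])
    return K,np.array(c['D'],float),np.array(c['rvec'],float).reshape(3,1),np.array(c['tvec'],float).reshape(3,1)
def proj(n,P):
    K,D,r,t=cal(n);return cv2.projectPoints(np.array(P,float).reshape(-1,1,3),r,t,K,D)[0].reshape(-1,2)
def ray(n,uv):
    K,D,r,t=cal(n);R=cv2.Rodrigues(r)[0]
    p=cv2.undistortPoints(np.array(uv,float).reshape(-1,1,2),K,D).reshape(-1,2)
    d=np.c_[p,np.ones(len(p))]@R;return (-R.T@t).ravel(),d/np.linalg.norm(d,axis=1)[:,None]
def atz(n,uv,z):
    o,d=ray(n,uv);return o+d*((z-o[2])/d[:,2])[:,None]
def tri(a,b):
    """a: top uv, b: side uv -> point, gap"""
    o1,d1=ray('top',[a]);o2,d2=ray('side',[b]);d1=d1[0];d2=d2[0]
    s=np.linalg.lstsq(np.c_[d1,-d2],o2-o1,rcond=None)[0]
    p,q=o1+s[0]*d1,o2+s[1]*d2;return (p+q)/2,np.linalg.norm(p-q)
def snap(n,f=None):
    im=camera(n)
    if f: cv2.imwrite('pics/'+f,im[:,:,::-1])
    return im
E
python3 - <<'E'
from h import *
for n in('top','side'):
    im=snap(n); cv2.imwrite(f'pics/{n}0_raw.png',im[:,:,::-1])
    cv2.imwrite(f'pics/{n}0.png',cv2.resize(im[:,:,::-1],(800,600),interpolation=cv2.INTER_CUBIC))
    o,d=ray(n,[(280,210)]);print(n,o,d,cal(n)[0][0,0])
s=observe();print(s['clock'],s['orientation'],s['wrist_force'])
E
```

```text
top [ 0.42894299 -0.02048784  0.91185191] [[ 0.13458992 -0.02123192 -0.99067389]] 390.75083224718094
side [-0.22409492 -0.76537703  0.78738804] [[ 0.62552681  0.57034015 -0.53237986]] 486.60017878455943
0.1 [-1.54786369e-04  2.09331227e-01  9.77844537e-01 -6.89429774e-04] [ 0.42703239 -0.02950692  0.11201238]
```

View pics/top0.png

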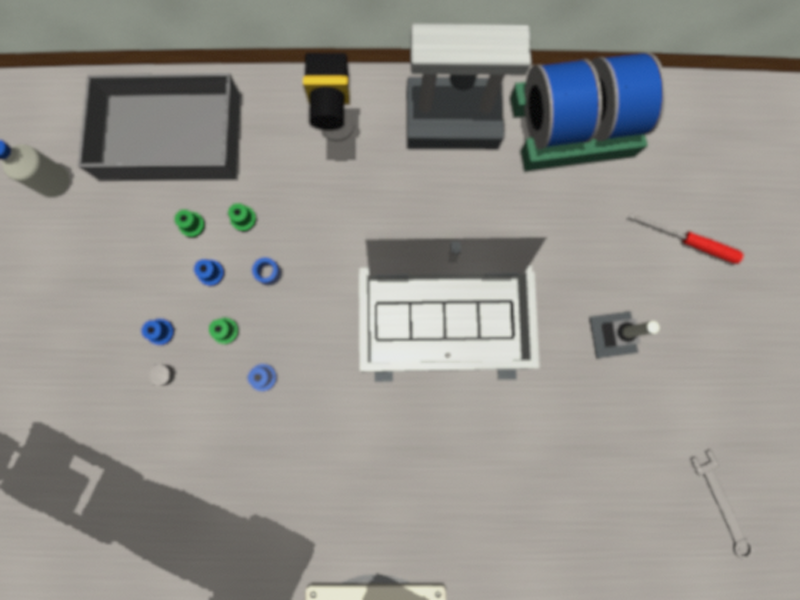

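View pics/side0.png

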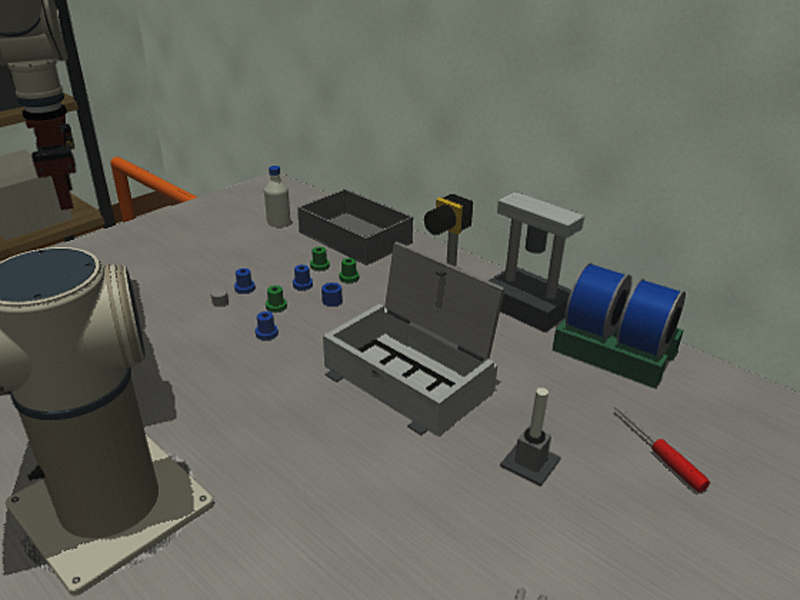

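The top view (800x600 scale) shows the candidate plugs. Blue and flanged: (209,271), (157,331) and (262,377). Look-alikes: blue sleeve (266,270), three green plugs (188,222), (241,216), (223,330), steel slug (162,375). I choose the three blue flanged ones and check them in a close crop, along with the case and holder.

```bash
python3 - <<'E'
import cv2,numpy as np
t=cv2.imread('pics/top0_raw.png');s=cv2.imread('pics/side0_raw.png')
def crop(im,x,y,w,h,k,g=10):
    c=cv2.resize(im[y:y+h,x:x+w],None,fx=k,fy=k,interpolation=cv2.INTER_CUBIC)
    for i in range(-x%g,w,g): cv2.putText(c,str(x+i),(int(i*k),8),0,.3,(0,0,255));cv2.line(c,(int((i+.5)*k),9),(int((i+.5)*k),13),(0,0,255))
    for j in range(-y%g,h,g): cv2.putText(c,str(y+j),(0,int((j+.5)*k)+3),0,.3,(0,0,255))
    return c
cv2.imwrite('pics/plugs.png',np.hstack([crop(t,90,130,115,150,3.4),crop(s,140,165,110,145,3.5)[:510]]))
cv2.imwrite('pics/case_top.png',crop(t,240,155,140,120,5.6))
cv2.imwrite('pics/case_side.png',crop(s,220,165,135,145,5,10)[:600])
cv2.imwrite('pics/holder.png',np.hstack([crop(t,400,205,75,60,5.2)[:312],crop(s,340,265,75,78,4)[:312]]))
E
```

```text
Traceback (most recent call last):
ValueError: all the input array dimensions except for the concatenation axis must match exactly, but along dimension 0, the array at index 0 has size 510 and the array at index 1 has size 508
```

```bash
cat > crop.py <<'E'
import cv2,numpy as np
def crop(im,x,y,w,h,k,g=10):
    c=cv2.resize(im[y:y+h,x:x+w],None,fx=k,fy=k,interpolation=cv2.INTER_CUBIC)
    for i in range(-x%g,w,g): cv2.putText(c,str(x+i),(int(i*k),8),0,.3,(0,0,255));cv2.line(c,(int((i+.5)*k),9),(int((i+.5)*k),13),(0,0,255))
    for j in range(-y%g,h,g): cv2.putText(c,str(y+j),(0,int((j+.5)*k)+3),0,.3,(0,0,255))
    return c
def hs(a,b):
    h=min(len(a),len(b));return np.hstack([a[:h],b[:h]])
E
python3 - <<'E'
from crop import *
t=cv2.imread('pics/top0_raw.png');s=cv2.imread('pics/side0_raw.png')
cv2.imwrite('pics/plugs.png',hs(crop(t,90,130,115,150,3.4),crop(s,140,165,110,145,3.5)))
cv2.imwrite('pics/case_top.png',crop(t,240,155,140,107,5.6))
cv2.imwrite('pics/case_side.png',crop(s,220,165,135,145,4.1))
cv2.imwrite('pics/holder.png',hs(crop(t,400,205,75,60,5.2),crop(s,340,265,75,78,4)))
E
```

```text
(no output)
```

View pics/plugs.png

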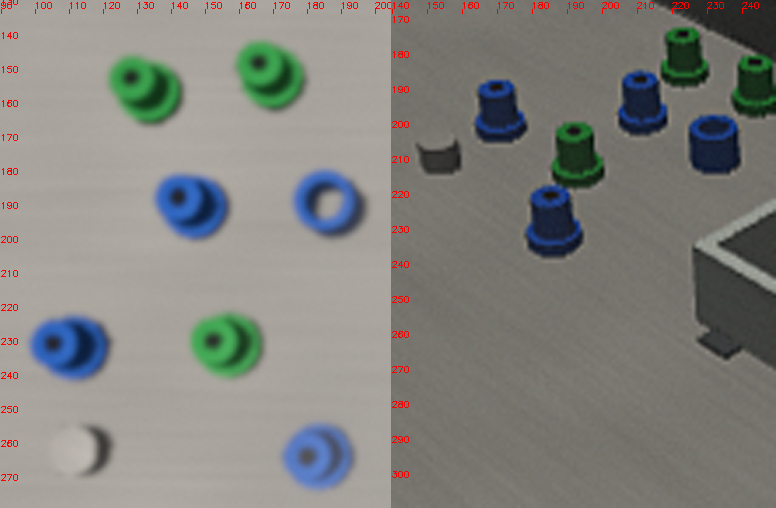

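View pics/case_top.png

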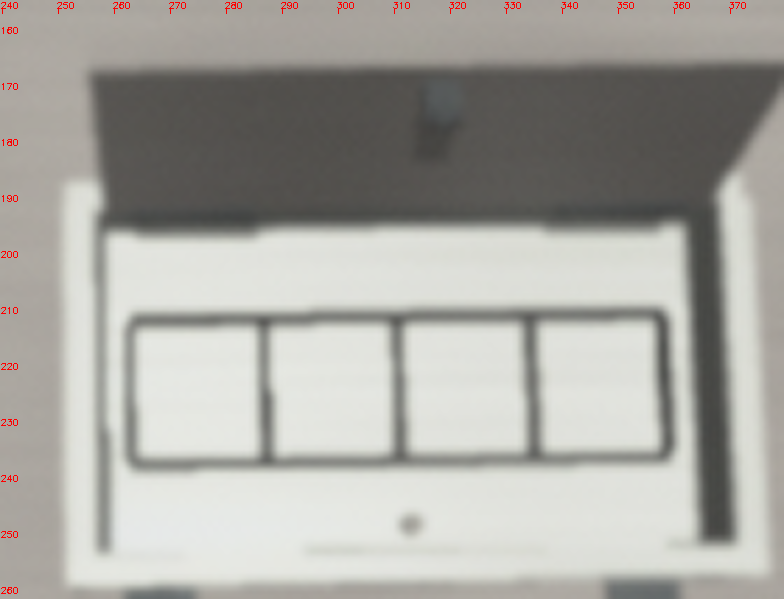

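View pics/case_side.png

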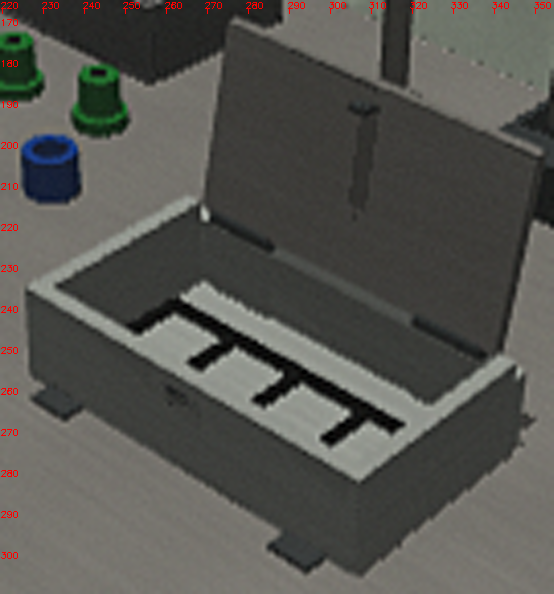

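View pics/holder.png

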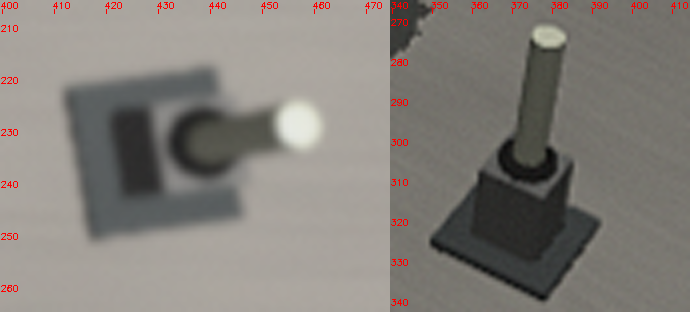

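The crops confirm three blue flanged plugs with dots, at top-view pixels (146,190), (110,231) and (183,263). The hollow ring at (186,189) is the sleeve, and the dark-dotted green ones are look-alikes. The case rim, grid corners and the pen and holder points are readable, so I fit the poses next.

```bash
cat >> h.py <<'E'
from scipy.optimize import least_squares
def blobs(im,n,lo=95,hi=128,smin=110):
    hsv=cv2.cvtColor(im,cv2.COLOR_RGB2HSV);m=cv2.inRange(hsv,(lo,smin,35),(hi,255,255))
    k,l,st,ce=cv2.connectedComponentsWithStats(m);return [(ce[i],st[i,4]) for i in range(1,k) if st[i,4]>60]
A=np.linspace(0,2*np.pi,48)
def cyl(x,y,z0,z1,r): return np.array([(x+r*np.cos(a),y+r*np.sin(a),z) for z in(z0,z1) for a in A])
def sil(n,parts,S=8):
    """centroid of the silhouette of convex parts"""
    ps=[proj(n,p) for p in parts];o=np.floor(np.vstack(ps).min(0))-1
    m=np.zeros((800,800),np.uint8)
    for p in ps: cv2.fillConvexPoly(m,cv2.convexHull(np.round((p-o)*S).astype(np.int32)),1)
    M=cv2.moments(m,True);return np.array([M['m10'],M['m01']])/M['m00']/S+o
def plugparts(x,y,z=0): return [cyl(x,y,z,z+.012,.022),cyl(x,y,z+.012,z+.044,.016)]
def fitplug(uvt,uvs=None):
    x0=atz('top',[uvt],.02)[0]
    f=lambda p:np.r_[sil('top',plugparts(*p))-uvt, [] if uvs is None else sil('side',plugparts(*p))-uvs]
    p0=x0[:2] if uvs is None else np.r_[x0[:2],0]
    r=least_squares(f,p0,diff_step=.01 ,x_scale=.01) if 0 else least_squares(f,p0,method='trf',diff_step=np.maximum(.003/np.maximum(abs(p0),.003),.001))
    return r.x,np.abs(r.fun).max()
E
python3 - <<'E'
from h import *
T=cv2.imread('pics/top0_raw.png')[:,:,::-1].copy();S=cv2.imread('pics/side0_raw.png')[:,:,::-1].copy()
bt=[b for b in blobs(T,'top') if b[0][0]<230 and b[0][1]>130];bs=[b for b in blobs(S,'side') if 140<b[0][0]<250 and b[0][1]>170]
for c,a in bt:
    best=min(((fitplug(c,d)),d,e) for d,e in bs) if 0 else min([(fitplug(c,d),d,e) for d,e in bs],key=lambda q:q[0][1])
    print('top',c.round(1),a,'side',best[1].round(1),best[2],'xyz',best[0][0].round(4),'res',best[0][1].round(2))
def case(p,q): # q in case frame
    c,s=np.cos(p[2]),np.sin(p[2]);q=np.array(q,float)
    return np.c_[p[0]+c*q[:,0]-s*q[:,1],p[1]+s*q[:,0]+c*q[:,1],q[:,2]+p[3]]
gx,gy=np.meshgrid([.03,-.03],[.111,.0555,0,-.0555,-.111],indexing='ij')
def C(k,x0,y0,l): return np.array(l,float)/k+[x0-.5,y0-.5]
gt=C(5.6,240,155,[(133,321),(265,319),(397,317),(530,316),(660,315),(135,464),(267,461),(400,460),(535,458),(668,458)])
rt=C(5.6,240,155,[(67,584),(770,574)]);rs=C(4.1,220,165,[(28,290),(360,481)])
R=[(-.08,.135,.07),(-.08,-.135,.07)]
def f(p):
    G=case(p,np.c_[gx.ravel()+p[4],gy.ravel(),np.full(10,.016)])
    return np.r_[(proj('top',G)-gt).ravel(),(proj('top',case(p,R))-rt).ravel(),(proj('side',case(p,R))-rs).ravel()]
r=least_squares(f,[.55,-.07,0,0,0],x_scale=[.01,.01,.02,.01,.01])
print('case x,y,yaw,z,gridx',r.x.round(4));print(r.fun.reshape(-1,2).round(1).tolist())
p=r.x
L=C(4.1,220,165,[(232,20),(543,152)])
Lt=C(5.6,240,155,[(90,73)])
for th in np.arange(1.4,1.9,.05):
    c=case(p,[(.07-.133*np.cos(th),y,.065+.133*np.sin(th)) for y in(.12,-.12)]);
    print(th.round(2),(proj('side',c)-L).round(1).tolist(),(proj('top',c)[:1]-Lt).round(1).tolist())
ht=C(5.2,400,205,[(65,88),(215,68),(243,215),(92,240)]);hsd=C(4,340,265,[(155,299),(43,242),(210,220)])
# top order: rear-left, rear-right, front-right, front-left
Q=.035*np.array([(1,1),(1,-1),(-1,-1),(-1,1)])
def fh(p):
    P=case([p[0],p[1],p[2],0],np.c_[Q,np.full(4,p[3])])
    return np.r_[(proj('top',P)-ht).ravel(),(proj('side',P[[2,3,1]])-hsd).ravel()]
r=least_squares(fh,[.5,-.33,-.15,.008],x_scale=[.01,.01,.05,.01]);print('holder',r.x.round(4),r.fun.round(1))
print('pen top',tri(C(5.2,400,205,[(299,126)])[0],C(4,340,265,[(159,37)])[0]))
print('collar top',tri(C(5.2,400,205,[(205,142)])[0],C(4,340,265,[(137,160)])[0]))
E
```

```text
top [185.3 188.9] 174 side [231.9 205.6] 191 xyz [0.6003 0.1819 0.    ] res 0.79
top [145.9 190. ] 279 side [211.2 194.3] 179 xyz [0.5978 0.2746 0.    ] res 0.28
top [110.3 231.7] 293 side [170.3 196.7] 173 xyz [0.4994 0.3533 0.    ] res 0.31
top [182.6 264.2] 191 side [185.7 228.3] 223 xyz [0.426  0.1832 0.    ] res 0.32
case x,y,yaw,z,gridx [ 0.5197 -0.111   0.0128 -0.003  -0.001 ]
[[-0.5, -0.2], [-0.2, -0.1], [0.1, -0.1], [0.2, -0.2], [0.6, -0.3], [-0.6, 0.1], [-0.1, 0.4], [0.2, 0.2], [0.1, 0.2], [0.3, -0.1], [-0.0, 0.1], [-0.4, -0.0], [0.0, -0.3], [0.2, 0.6]]
1.4 [[-11.2, 7.1], [-11.5, 9.4]] [[0.1, 21.8]]
1.45 [[-9.4, 5.9], [-9.7, 7.9]] [[0.0, 18.3]]
1.5 [[-7.7, 4.8], [-8.0, 6.6]] [[-0.0, 14.7]]
1.55 [[-5.9, 3.8], [-6.3, 5.4]] [[-0.0, 11.2]]
1.6 [[-4.2, 3.0], [-4.6, 4.3]] [[-0.1, 7.7]]
1.65 [[-2.4, 2.2], [-3.0, 3.3]] [[-0.1, 4.3]]
1.7 [[-0.7, 1.6], [-1.4, 2.5]] [[-0.1, 1.0]]
1.75 [[1.0, 1.1], [0.2, 1.8]] [[-0.1, -2.3]]
1.8 [[2.6, 0.8], [1.8, 1.3]] [[-0.1, -5.4]]
1.85 [[4.2, 0.5], [3.3, 0.9]] [[-0.0, -8.5]]
holder [ 0.4957 -0.391   0.1371  0.0034] [-0.  -0.1 -0.4 -0.3 -0.2  0.7  0.2  0.1  0.5 -0.4 -0.4 -0.1  0.4  0.4]
pen top (array([ 0.49524447, -0.39137617,  0.14383051]), np.float64(0.0007918378867488687))
collar top (array([ 0.49556028, -0.39089255,  0.0575538 ]), np.float64(0.0019881255957049306))
```

```bash
cat >> h.py <<'E'
from scipy.spatial.transform import Rotation as Ro
def quat(psi,tilt=0):
    y=np.array([np.cos(psi),np.sin(psi),0]);z=np.array([0,0,-1.]);R=Ro.from_matrix(np.c_[np.cross(y,z),y,z])
    R=Ro.from_rotvec([ -np.sin(CASE[2])*-tilt, np.cos(CASE[2])*-tilt,0])*R   # body leans towards the case front
    q=R.as_quat();return q[[3,0,1,2]]
CASE=[.5195,-.111,.0128]
def cw(x,y,z=0):
    c,s=np.cos(CASE[2]),np.sin(CASE[2]);return np.array([CASE[0]+c*x-s*y,CASE[1]+s*x+c*y,z])
def st():
    s=observe();return 't%.1f'%s['clock'],'ee',np.round(s['ee_pos'],4),'F',np.round(s['wrist_force'],1),'w%.4f'%s['gripper_width'],'g%.1f'%s['grasp_force']
KN={'A':(.5978,.2746),'B':(.4994,.3533),'C':(.426,.1832),'S':(.600,.182)}
def findplugs(known,f=None):
    """known: dict name->xy; returns measured plug positions from the top view (z=0)"""
    im=snap('top',f);out={}
    for c,a in blobs(im,'top'):
        if c[0]<240 and c[1]>120:
            p,r=fitplug(c);k=min(known,key=lambda k:np.hypot(*(p-known[k])));out[k]=(p.round(4),int(a),round(float(np.hypot(*(p-known[k]))),4))
    return out
E
python3 - <<'E'
from h import *
# plug heights: scan z
for k,(ct,cs) in {'A':((145.9,190),(211.2,194.3)),'B':((110.3,231.7),(170.3,196.7)),'C':((182.6,264.2),(185.7,228.3))}.items():
    g=lambda q:np.r_[sil('top',plugparts(q[0]-1,q[1]-1,q[2]-1))-ct,sil('side',plugparts(q[0]-1,q[1]-1,q[2]-1))-cs]
    r=least_squares(g,np.r_[np.array(KN[k])+1,1.],diff_step=.003);print(k,(r.x-1).round(4),r.fun.round(2))
def C(k,x0,y0,l): return np.array(l,float)/k+[x0-.5,y0-.5]
gx,gy=np.meshgrid([.03,-.03],[.111,.0555,0,-.0555,-.111],indexing='ij')
gt=C(5.6,240,155,[(133,321),(265,319),(397,317),(530,316),(660,315),(135,464),(267,461),(400,460),(535,458),(668,458)])
rt=C(5.6,240,155,[(67,584),(770,574)]);rs=C(4.1,220,165,[(28,290),(360,481)])
import h
def cc(p,x,y,z): 
    h.CASE=p;return np.array([cw(a,b,c) for a,b,c in zip(x,y,z)])
R=np.array([(-.08,.135,.07),(-.08,-.135,.07)])
def f(p):
    r=cc(p,*R.T);return np.r_[(proj('top',cc(p,gx.ravel(),gy.ravel(),np.full(10,.016)))-gt).ravel(),(proj('top',r)-rt).ravel(),(proj('side',r)-rs).ravel()]
r=least_squares(f,[.52,-.11,.01],x_scale=[.01,.01,.02]);print(r.x.round(4),r.fun.reshape(-1,2).round(1).tolist())
E
```

```text
A [ 0.598   0.275  -0.0008] [-0.12  0.14  0.26  0.  ]
B [ 0.4997  0.3537 -0.0008] [-0.15  0.15  0.3   0.04]
C [ 0.4263  0.1838 -0.0017] [ 0.05 -0.   -0.05  0.  ]
[ 0.5186 -0.1109  0.0135] [[-0.6, -0.3], [-0.2, -0.2], [0.2, -0.2], [0.3, -0.3], [0.8, -0.5], [-0.7, 0.1], [-0.1, 0.3], [0.3, 0.2], [0.3, 0.2], [0.5, -0.2], [-0.1, 0.6], [-0.1, 0.4], [-0.4, -1.1], [0.0, -0.2]]
```

Heights agree with the text (plug bases sit within 2 mm of the bench). I push the lid further open first, so the gripper body clears it when placing.

```bash
sed -i 's/^CASE=.*/CASE=[.519,-.111,.013]/' h.py; python3 - <<'E'
from h import *
close_gripper(5)
q=quat(CASE[2]+np.pi/2)
def tip(x,y,z): return cw(x,y,z+.017)
print(ik(tip(.03,.05,.25),q))
movep(tip(.02,.05,.25),q)
movel(tip(.045,.05,.163),.15)
for x in np.arange(.05,.0871,.004):
    movel(tip(x,.05,.163),.06); F=observe()['wrist_force']
    if x>.06: print(round(x,3),F.round(1))
    if abs(F[0])>20: break
print(st()); movel(tip(.03,.05,.163),.15); movel(tip(-.03,.05,.3),.25); 
j=observe()['joint_pos'];j=np.array(j);j[0]+=-.5;move_joints(j)
print(findplugs(KN,'top1.png'));snap('side','side1.png');print(st())
t=cv2.imread('pics/top1.png')
E
python3 - <<'E'
from crop import *
t=cv2.imread('pics/top1.png');s=cv2.imread('pics/side1.png')
cv2.imwrite('pics/m1.png',hs(cv2.resize(t,(400,300)),cv2.resize(s,(400,300))))
E
```

```text
[-1.31664726e-01  2.49837800e-01  1.73655226e+00 -4.44089210e-16
  1.15520260e+00 -1.71546105e+00]
0.062 [-1.  -0.5 -0.3]
0.066 [ 0.6 -0.6 -0.7]
0.07 [-0.   0.2  0.3]
0.074 [ 0.1 -0.4 -0.4]
0.078 [ 0.5  0.8 -0.1]
0.082 [-0.4 -0.2 -0.9]
0.086 [-0.4 -0.  -0.3]
('t7.2', 'ee', array([ 0.6046, -0.0598,  0.1799]), 'F', array([-0.4, -0. , -0.3]), 'w0.0005', 'g0.4')
{'S': (array([0.6014, 0.1823]), 173, 0.0014), 'A': (array([0.5983, 0.2745]), 279, 0.0005), 'B': (array([0.4999, 0.3531]), 293, 0.0006), 'C': (array([0.4264, 0.1833]), 187, 0.0004)}
('t9.5', 'ee', array([ 0.4   , -0.287 ,  0.3158]), 'F', array([-0.8,  1.2, -0.5]), 'w0.0005', 'g0.0')
```

View pics/m1.png

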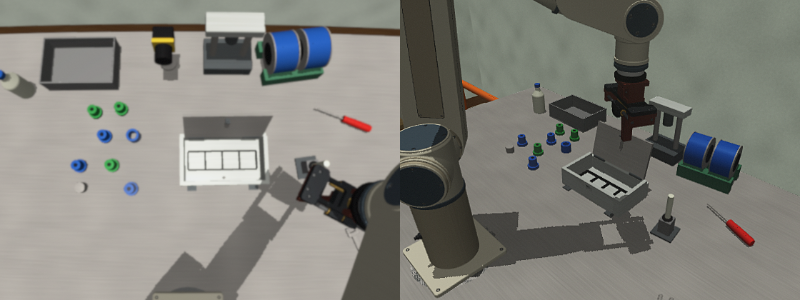

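The montage shows the arm clear of the case, with the plugs at the same places. No push force was felt, so I measure the lid's edge before and after.

```bash
python3 - <<'E'
from h import *
for f in('top0_raw.png','top1.png'):
    g=cv2.imread('pics/'+f,0).astype(float)
    for u in(275,300,340): 
        d=np.diff(cv2.GaussianBlur(g,(3,3),0)[150:190,u]);i=d.argmin();print(f,u,150+i+.5,d[i])
for th in(1.55,1.6,1.65,1.7,1.75,1.8,1.85,1.9):
    for n in(-.005,.005):
        P=[cw(.07-.135*np.cos(th)+n*np.sin(th),y,.065+.135*np.sin(th)+n*np.cos(th)) for y in(.08,.03,-.05)]
        print(th,n,proj('top',P).round(1).tolist())
E
```

```text
top0_raw.png 275 166.5 -21.625
top0_raw.png 300 166.5 -25.375
top0_raw.png 340 166.5 -22.5
top1.png 275 163.5 -20.75
top1.png 300 162.5 -24.4375
top1.png 340 162.5 -21.625
1.55 -0.005 [[276.9, 181.0], [303.8, 180.7], [346.6, 180.2]]
1.55 0.005 [[276.9, 175.7], [303.7, 175.4], [346.4, 174.9]]
1.6 -0.005 [[276.9, 177.4], [303.7, 177.1], [346.5, 176.6]]
1.6 0.005 [[276.8, 172.2], [303.6, 171.9], [346.2, 171.5]]
1.65 -0.005 [[276.8, 173.9], [303.6, 173.6], [346.3, 173.1]]
1.65 0.005 [[276.8, 168.7], [303.5, 168.5], [346.0, 168.0]]
1.7 -0.005 [[276.8, 170.4], [303.5, 170.1], [346.1, 169.7]]
1.7 0.005 [[276.7, 165.4], [303.3, 165.1], [345.8, 164.7]]
1.75 -0.005 [[276.7, 167.0], [303.4, 166.7], [345.9, 166.3]]
1.75 0.005 [[276.6, 162.1], [303.2, 161.8], [345.5, 161.5]]
1.8 -0.005 [[276.7, 163.7], [303.3, 163.4], [345.6, 163.0]]
1.8 0.005 [[276.6, 159.0], [303.0, 158.7], [345.2, 158.3]]
1.85 -0.005 [[276.6, 160.5], [303.1, 160.2], [345.3, 159.8]]
1.85 0.005 [[276.5, 155.9], [302.9, 155.6], [344.8, 155.3]]
1.9 -0.005 [[276.6, 157.4], [303.0, 157.1], [345.0, 156.7]]
1.9 0.005 [[276.5, 153.0], [302.7, 152.7], [344.5, 152.4]]
```

```bash
python3 - <<'E'
from h import *
q=quat(CASE[2]+np.pi/2)
def tip(x,y,z): return cw(x,y,z+.017)
movep(tip(.02,.05,.25),q)
movel(tip(.06,.05,.163),.2);movel(tip(.084,.05,.163),.1)
for x in np.arange(.086,.0971,.002):
    movel(tip(x,.05,.163),.05); F=observe()['wrist_force']
    print(round(x,3),F.round(1))
    if abs(F[0])>9: break
movel(tip(.03,.05,.163),.15); movel(tip(-.03,.05,.3),.25)
release();A=KN['A'];movep([.45,.1,.35],quat(.22))
s=snap('top','top2.png');g=cv2.cvtColor(s,cv2.COLOR_RGB2GRAY).astype(float)
for u in(275,300,340): 
    d=np.diff(cv2.GaussianBlur(g,(3,3),0)[145:190,u]);print(u,145+d.argmin()+.5)
print(st())
E
```

```text
0.086 [ 1.4 -0.  -0. ]
0.088 [-2.   0.   0.2]
0.09 [-0.7  0.1 -1.8]
0.092 [-1.7  0.6 -0.7]
0.094 [-1.4  0.9 -1.2]
0.096 [-0.2 -0.2  0.4]
275 158.5
300 158.5
340 157.5
('t17.3', 'ee', array([0.4501, 0.0997, 0.3499]), 'F', array([-0.3, -0.1, -0.4]), 'w0.0877', 'g0.0')
```

```bash
cat >> h.py <<'E'
T7=np.radians(7)
def pick(xy):
    psi=np.arctan2(xy[1],xy[0]);q=quat(psi)
    movep([xy[0],xy[1],.16],q);movel([xy[0],xy[1],.045],.12)
    close_gripper(25);s=st();movel([xy[0],xy[1],.21],.2);print('pick',s,st());return observe()['gripper_width']
def place(k):
    y=.08325-.0555*(k-1);q=quat(CASE[2],T7)
    # TCP lies 2 mm ahead of the grasp point along the tilted tool axis
    def P(z,x=-.0055): return cw(x+.002*np.sin(T7),y,z-.002)
    movep(P(.21),q);movel(P(.085),.15);movel(P(.0575),.05);s=st();release();dwell(.3);print('place',k,s,st())
    movel(P(.12),.1);movel(P(.3,-.06),.25)
E
python3 - <<'E'
from h import *
movep(cw(-.06,-.03,.3),quat(CASE[2],T7))
k=findplugs(KN,'top3.png');print(k)
assert pick(k['C'][0])>.028
place(1)
k=findplugs(KN,'top4.png');print(k);snap('side','side4.png');print(st())
E
python3 - <<'E'
from crop import *
t=cv2.imread('pics/top4.png');s=cv2.imread('pics/side4.png')
cv2.imwrite('pics/m4.png',hs(crop(t,240,140,140,125,2.8),crop(s,220,160,135,125,2.8)))
E
```

```text
{'S': (array([0.6013, 0.1824]), 172, 0.0014), 'A': (array([0.5983, 0.2743]), 280, 0.0005), 'B': (array([0.5   , 0.3531]), 292, 0.0006), 'C': (array([0.4264, 0.1833]), 189, 0.0004)}
pick ('t22.1', 'ee', array([0.4264, 0.1833, 0.045 ]), 'F', array([0.1, 0.2, 0.9]), 'w0.0009', 'g0.0') ('t23.1', 'ee', array([0.4257, 0.183 , 0.2092]), 'F', array([-0.5, -0.2, -0.4]), 'w0.0001', 'g0.0')Traceback (most recent call last):
  File "<stdin>", line 4, in <module>
AssertionError
[ WARN:0@0.014] global loadsave.cpp:275 findDecoder imread_('pics/top4.png'): can't open/read file: check file path/integrity
[ WARN:0@0.014] global loadsave.cpp:275 findDecoder imread_('pics/side4.png'): can't open/read file: check file path/integrity
Traceback (most recent call last):
  File "crop.py", line 3, in crop
    c=cv2.resize(im[y:y+h,x:x+w],None,fx=k,fy=k,interpolation=cv2.INTER_CUBIC)
                 ~~^^^^^^^^^^^^^
TypeError: 'NoneType' object is not subscriptable
```

```bash
python3 - <<'E'
from h import *
movep(cw(-.06,-.03,.3),quat(CASE[2],T7));release()
k=findplugs(KN,'top4.png');print(k);snap('side','side4.png');print(st())
E
python3 - <<'E'
from crop import *
t=cv2.imread('pics/top4.png');s=cv2.imread('pics/side4.png')
cv2.imwrite('pics/m4.png',hs(crop(t,90,130,150,150,2.6),crop(s,130,150,150,150,2.6)))
E
```

```text
{'S': (array([0.6013, 0.1824]), 172, 0.0014), 'A': (array([0.5983, 0.2743]), 280, 0.0005), 'B': (array([0.4999, 0.3531]), 293, 0.0006), 'C': (array([0.4264, 0.1833]), 187, 0.0004)}
('t25.9', 'ee', array([ 0.4594, -0.1418,  0.3   ]), 'F', array([-0.1,  0.2, -0. ]), 'w0.0878', 'g0.0')
```

View pics/m4.png

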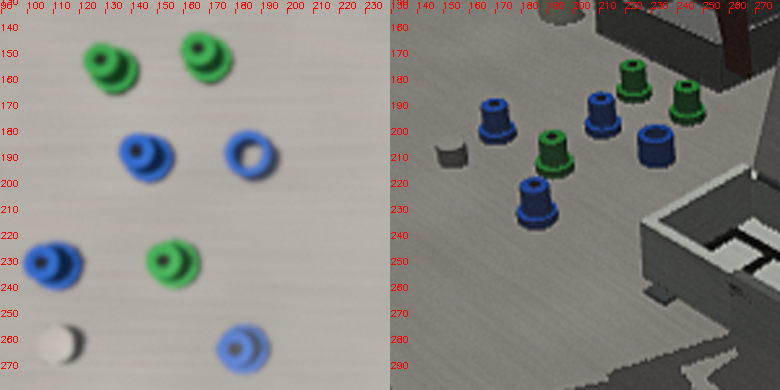

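Plug C is still at (183,263), upright and untouched, though the fingers closed fully around its measured place. I'll go back down and look at the gripper there.

```bash
python3 - <<'E'
from h import *
from crop import *
x,y=.4264,.1833;q=quat(np.arctan2(y,x))
movep([x,y,.16],q);movel([x,y,.045],.12);print(st())
a=snap('side');b=snap('top');c=None
P=proj('side',[(x,y,.045),(x,y,.028),(x,y,0)]);print(P.round(1).tolist(),proj('top',[(x,y,.045)]).round(1))
movel([x,y,.16],.2)
u,v=P[0].astype(int)
cv2.imwrite('pics/m5.png',hs(crop(a[:,:,::-1].copy(),u-60,v-60,100,100,4),crop(b[:,:,::-1].copy(),130,215,100,100,4)))
E
```

```text
('t28.3', 'ee', array([0.4269, 0.1834, 0.0455]), 'F', array([-0.1, -0.2,  0.5]), 'w0.0880', 'g0.0')
[[184.9, 219.8], [185.4, 224.9], [186.3, 233.1]] [[179.  264.1]]
```

View pics/m5.png

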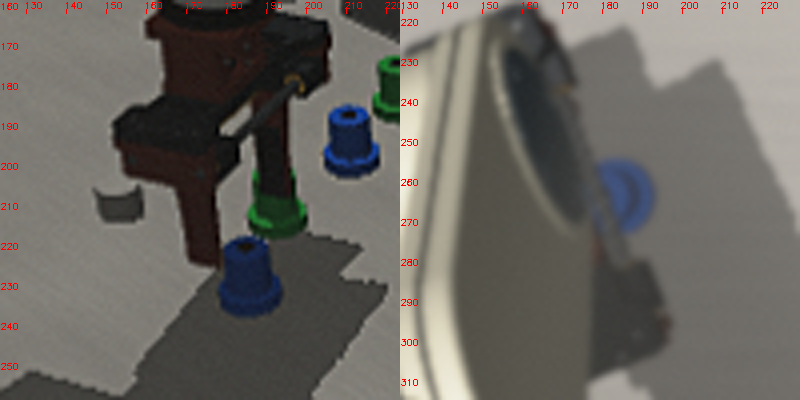

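The side view shows the finger tips at about (173,224) and (193,207), with the plug top at (186,218). I compare those with the predicted tip pixels.

```bash
python3 - <<'E'
from h import *
x,y=.4269,.1834;p=np.arctan2(y,x);c,s=np.cos(p),np.sin(p)
for z in(.028,.045,.06):
    for a in(.044,.0575,-.044,-.0575): print(z,a,proj('side',[(x+a*c,y+a*s,z)]).round(1).tolist(), 'perp',proj('side',[(x-a*s,y+a*c,z)]).round(1).tolist())
E
```

```text
0.028 0.044 [[193.1, 216.8]] perp [[171.8, 221.6]]
0.028 0.0575 [[195.3, 214.4]] perp [[167.6, 220.7]]
0.028 -0.044 [[177.6, 233.2]] perp [[199.6, 228.0]]
0.028 -0.0575 [[175.1, 235.9]] perp [[204.0, 229.0]]
0.045 0.044 [[192.6, 211.8]] perp [[171.1, 216.6]]
0.045 0.0575 [[194.9, 209.4]] perp [[166.9, 215.6]]
0.045 -0.044 [[177.0, 228.0]] perp [[199.2, 222.9]]
0.045 -0.0575 [[174.5, 230.7]] perp [[203.6, 223.9]]
0.06 0.044 [[192.2, 207.3]] perp [[170.6, 212.0]]
0.06 0.0575 [[194.5, 204.9]] perp [[166.3, 211.1]]
0.06 -0.044 [[176.5, 223.4]] perp [[198.8, 218.3]]
0.06 -0.0575 [[173.9, 226.0]] perp [[203.2, 219.3]]
```

The tips appear about 30 mm higher than the reported TCP implies, and the earlier lid push fits that too. I measure it by touching the bare bench.

```bash
python3 - <<'E'
from h import *
x,y=.42,.06;q=quat(np.arctan2(y,x))
close_gripper(5);movep([x,y,.12],q);movel([x,y,.05],.12);F0=observe()['wrist_force']
print(F0.round(1))
for z in np.arange(.046,-.03,-.002):
    try: movel([x,y,z],.04)
    except Exception as e: print(z,repr(e));break
    s=observe();
    if abs(s['wrist_force'][2]-F0[2])>4: print('touch',z,s['ee_pos'],s['wrist_force'].round(1));break
print(st());movel([x,y,.12],.15);print(observe()['joint_pos'])
E
```

```text
[-0.5 -0.4 -0. ]
touch -0.016000000000000056 [ 0.42009315  0.06001479 -0.01452468] [-5.  -0.5 30.5]
('t39.8', 'ee', array([ 0.4201,  0.06  , -0.0145]), 'F', array([-5. , -0.5, 30.5]), 'w0.0006', 'g15.1')
[ 1.13824339e-01  2.77293067e-01  2.12417773e+00  2.41953391e-06
  7.41403571e-01 -2.80445567e-02]
```

```bash
python3 - <<'E'
from h import *
a=np.radians(40);x,y=.385,.06;q=quat(CASE[2]+np.pi/2,a)
print(ik([x,y,.06],q) is not None, ik([x,y,-.02],q) is not None)
movep([x,y,.10],q);movel([x,y,.012],.12);F0=observe()['wrist_force']
for z in np.arange(.010,-.03,-.001):
    movel([x,y,z],.05);s=observe()
    if abs(s['wrist_force'][2]-F0[2])>4: print('touch',z,s['ee_pos'],s['wrist_force'].round(1));break
movel([x,y,.12],.2);print(st())
for w in(.008,.01,.0125): print(w,'tool:',.0145*0-(.0142*np.cos(a)-w*np.sin(a)),'base:',-(.0312-.017*np.cos(a)-w*np.sin(a)))
E
```

```text
False FalseTraceback (most recent call last):
  File "<stdin>", line 4, in <module>
rig.IKError: the arm cannot take that pose within its joint ranges
```

```bash
python3 - <<'E'
from h import *
for psi in(np.pi/2,-np.pi/2,0.1):
  for a in(-40,-30,-20,20,30,40):
    print(round(psi,1),a,[x for x in np.arange(.32,.75,.03).round(2) if ik([x,.07,.1],quat(psi,np.radians(a))) is not None and ik([x,.07,-.02],quat(psi,np.radians(a))) is not None])
E
```

```text
1.6 -40 [np.float64(0.32), np.float64(0.35), np.float64(0.38), np.float64(0.41), np.float64(0.44), np.float64(0.47), np.float64(0.5), np.float64(0.53), np.float64(0.56), np.float64(0.59), np.float64(0.62), np.float64(0.65), np.float64(0.68), np.float64(0.71), np.float64(0.74)]
1.6 -30 [np.float64(0.32), np.float64(0.35), np.float64(0.38), np.float64(0.41), np.float64(0.44), np.float64(0.47), np.float64(0.5), np.float64(0.53), np.float64(0.56), np.float64(0.59), np.float64(0.62), np.float64(0.65), np.float64(0.68), np.float64(0.71), np.float64(0.74)]
1.6 -20 [np.float64(0.32), np.float64(0.35), np.float64(0.38), np.float64(0.41), np.float64(0.44), np.float64(0.47), np.float64(0.5), np.float64(0.53), np.float64(0.56), np.float64(0.59), np.float64(0.62), np.float64(0.65), np.float64(0.68), np.float64(0.71), np.float64(0.74)]
1.6 20 [np.float64(0.35), np.float64(0.38), np.float64(0.41), np.float64(0.44), np.float64(0.47), np.float64(0.62), np.float64(0.65), np.float64(0.68), np.float64(0.71), np.float64(0.74)]
1.6 30 [np.float64(0.38), np.float64(0.41), np.float64(0.44), np.float64(0.62)
[... 1771 characters left out ...]
4(0.71), np.float64(0.74)]
0.1 -30 [np.float64(0.32), np.float64(0.35), np.float64(0.38), np.float64(0.41), np.float64(0.44), np.float64(0.47), np.float64(0.5), np.float64(0.53), np.float64(0.56), np.float64(0.59), np.float64(0.62), np.float64(0.65), np.float64(0.68), np.float64(0.71), np.float64(0.74)]
0.1 -20 [np.float64(0.32), np.float64(0.35), np.float64(0.38), np.float64(0.41), np.float64(0.44), np.float64(0.47), np.float64(0.5), np.float64(0.53), np.float64(0.56), np.float64(0.59), np.float64(0.62), np.float64(0.65), np.float64(0.68), np.float64(0.71), np.float64(0.74)]
0.1 20 [np.float64(0.62), np.float64(0.65), np.float64(0.68), np.float64(0.71), np.float64(0.74)]
0.1 30 []
0.1 40 []
```

```bash
python3 - <<'E'
from h import *
a=np.radians(30);x,y=.325,.03;q=quat(np.pi/2,-a)
movep([x,y,.10],q);movel([x,y,.012],.12);F0=observe()['wrist_force']
for z in np.arange(.006,-.03,-.001):
    movel([x,y,z],.05);s=observe()
    if abs(s['wrist_force'][2]-F0[2])>4: print('touch',z,s['ee_pos'],s['wrist_force'].round(1));break
movel([x,y,.12],.2);print(st())
for w in(.008,.01,.0125): print(w,'tool:',-(.0142*np.cos(a)-w*np.sin(a)),'base:',-(.0312-.017*np.cos(a)-w*np.sin(a)))
E
```

```text
touch -0.008 [ 0.32503549  0.03000961 -0.00765641] [ 0.3 -0.1  6.5]
('t47.6', 'ee', array([0.3246, 0.03  , 0.1195]), 'F', array([-0.7,  0.9, -1.2]), 'w0.0011', 'g0.0')
0.008 tool: -0.00829756073373903 base: -0.01247756813566454
0.01 tool: -0.007297560733739031 base: -0.01147756813566454
0.0125 tool: -0.006047560733739031 base: -0.010227568135664541
```

The reported tool point is 31 mm too far forward along the tool axis: the tilted touch at −7.7 mm matches a tool-axis offset, not a base offset. I correct this in the wrappers and carry on.

```bash
cat >> h.py <<'E'
OFF=.0312   # reported TCP lies this far ahead of the true one along tool z (measured by touching the bench)
def _c(p,q): return np.array(p)+OFF*Ro.from_quat(np.array(q)[[1,2,3,0]]).apply([0,0,1])
def mp(p,q): movep(_c(p,q),q)
def ml(p,q,v=.15): movel(_c(p,q),v)
def pick(xy):
    q=quat(np.arctan2(xy[1],xy[0]))
    mp([*xy,.16],q);ml([*xy,.045],q,.12);close_gripper(25);s=st();ml([*xy,.21],q,.2);print('pick',s,st());return observe()['gripper_width']
def place(k):
    y=.08325-.0555*(k-1);q=quat(CASE[2],T7)
    def P(z,x=-.0055): return cw(x+.002*np.sin(T7),y,z-.002)
    mp(P(.21),q);ml(P(.085),q);ml(P(.0575),q,.05);s=st();release();dwell(.3);print('place',k,s,st())
    ml(P(.12),q,.1);ml(P(.3,-.06),q,.25)
E
python3 - <<'E'
from h import *
release();q=quat(CASE[2],T7);mp(cw(-.06,-.03,.3),q)
k=findplugs(KN,'top5.png');print(k)
assert pick(k['C'][0])>.028
place(1)
k=findplugs({k:KN[k] for k in'ABS'},'top6.png');print(k);snap('side','side6.png');print(st())
E
python3 - <<'E'
from crop import *
t=cv2.imread('pics/top6.png');s=cv2.imread('pics/side6.png')
cv2.imwrite('pics/m6.png',hs(crop(t,240,140,140,140,2.8),crop(s,220,150,135,140,2.8)))
E
```

```text
{'A': (array([0.6312, 0.2882]), 282, 0.036), 'S': (array([0.6013, 0.1824]), 172, 0.0014), 'B': (array([0.4999, 0.3531]), 293, 0.0006), 'C': (array([0.4263, 0.1834]), 188, 0.0004)}
pick ('t53.5', 'ee', array([0.4263, 0.1834, 0.0138]), 'F', array([ 0.3, -0.5,  0.4]), 'w0.0311', 'g25.0') ('t54.5', 'ee', array([0.4255, 0.1831, 0.1779]), 'F', array([-0.4, -0.4, -1.1]), 'w0.0315', 'g25.0')
place 1 ('t57.0', 'ee', array([ 0.5164, -0.0278,  0.0243]), 'F', array([-0.7, -0.7, -0.6]), 'w0.0312', 'g25.0') ('t58.3', 'ee', array([ 0.5165, -0.0278,  0.0245]), 'F', array([ 0. , -0. ,  1.6]), 'w0.0880', 'g0.0')
{'A': (array([0.6312, 0.2882]), 282, 0.036), 'S': (array([0.6011, 0.1822]), 173, 0.0011), 'B': (array([0.5   , 0.3531]), 292, 0.0006)}
('t60.1', 'ee', array([ 0.4612, -0.0284,  0.2653]), 'F', array([ 0.2,  0.9, -0.1]), 'w0.0882', 'g0.0')
```

View pics/m6.png

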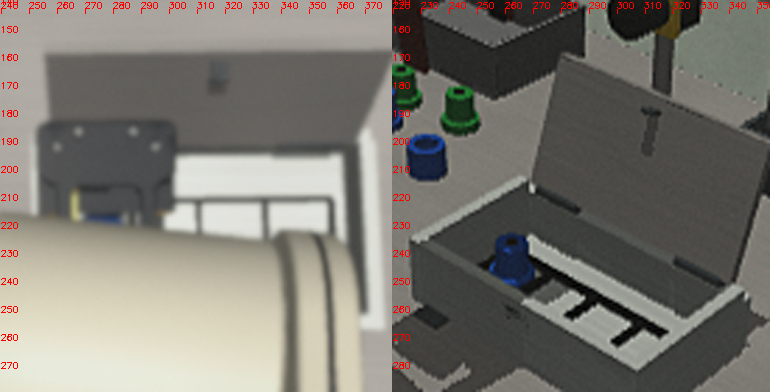

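Plug C stands in pocket 1, seen in the side view at (262,245). Plug A has been knocked to (0.631, 0.288), so I check clearance to its neighbours before picking.

```bash
cat >> h.py <<'E'
def pick2(xy,im,skip):
    obs=[]
    for lo,hi in((95,128),(40,85)):
        for c,a in blobs(im,'top',lo,hi):
            if c[0]<240 and c[1]>120: obs.append(fitplug(c)[0])
    obs=[o for o in obs if np.hypot(*(o-xy))>.03]+[np.array(SLUG)]
    F=np.array([(a,b) for a in(.044,.0575,-.044,-.0575) for b in(-.01,0,.01)])
    p0=np.arctan2(xy[1],xy[0]);best=None
    for d in np.radians(np.arange(-75,76,15)):
        c,s=np.cos(p0+d),np.sin(p0+d);W=F@np.array([[c,s],[-s,c]])+xy
        cl=min(np.linalg.norm(W-o,axis=1).min()-.022 for o in obs)
        if best is None or min(cl,.02)-.002*abs(d)>best[0]: best=(min(cl,.02)-.002*abs(d),cl,d)
    print('clear %.3f psi %.2f'%best[1:]);q=quat(p0+best[2])
    mp([*xy,.16],q);ml([*xy,.045],q,.12);close_gripper(25);s=st();ml([*xy,.21],q,.2);print('pick',s,st())
    assert best[1]>.004 and observe()['gripper_width']>.028
E
python3 - <<'E'
import h
from h import *
im=snap('top');h.SLUG=atz('top',[(111.5,262)],.013)[0][:2];print(h.SLUG)
k=findplugs({**{k:KN[k] for k in'BS'},'A':(.631,.288)});print(k)
pick2(k['B'][0],im,0);place(2)
im=snap('top');k=findplugs({**{k:KN[k] for k in'S'},'A':(.631,.288)});print(k)
pick2(k['A'][0],im,0);place(3)
mp([.36,-.33,.3],quat(-.7))
snap('top','top7.png');snap('side','side7.png');print(st())
E
python3 - <<'E'
from crop import *
t=cv2.imread('pics/top7.png');s=cv2.imread('pics/side7.png')
cv2.imwrite('pics/m7.png',hs(crop(t,90,130,290,150,1.7),crop(s,220,150,135,140,2)))
E
```

```text
[0.43045081 0.34689873]
{'A': (array([0.6311, 0.288 ]), 284, 0.0001), 'S': (array([0.6012, 0.1823]), 173, 0.0013), 'B': (array([0.5   , 0.3531]), 292, 0.0006)}
clear 0.029 psi 0.52
pick ('t63.7', 'ee', array([0.5   , 0.3531, 0.0138]), 'F', array([ 0.4, -0. , -0.1]), 'w0.0313', 'g25.0') ('t64.7', 'ee', array([0.4993, 0.3526, 0.1777]), 'F', array([-2.1,  0.3, -1.6]), 'w0.0312', 'g25.0')
place 2 ('t68.0', 'ee', array([ 0.5171, -0.0833,  0.0243]), 'F', array([ 0.6, -0.4, -0.8]), 'w0.0315', 'g25.0') ('t69.3', 'ee', array([ 0.5172, -0.0833,  0.0245]), 'F', array([ 0.7,  0.3, -0. ]), 'w0.0880', 'g0.0')
{'A': (array([0.6312, 0.2881]), 281, 0.0002), 'S': (array([0.6013, 0.1824]), 172, 0.0014)}
clear 0.019 psi 1.05
pick ('t74.7', 'ee', array([0.6312, 0.2881, 0.0138]), 'F', array([0.4, 0.3, 0.8]), 'w0.0313', 'g25.0') ('t75.6', 'ee', array([0.6303, 0.2877, 0.1774]), 'F', array([ 0.5, -0.2, -1. ]), 'w0.0313', 'g25.0')
place 3 ('t79.0', 'ee', array([ 0.5183, -0.139 ,  0.0245]), 'F', array([-0.6, -0.4,  5.2]), 'w0.0314', 'g25.0') ('t80.2', 'ee', array([ 0.5179, -0.1388,  0.0245]), 'F', array([ 0.7, -0.1, -0.4]), 'w0.0876', 'g0.0')
('t82.9', 'ee', array([ 0.3605, -0.3288,  0.2684]), 'F', array([ 0.3, -0.2, -0.1]), 'w0.0878', 'g0.0')
```

View pics/m7.png

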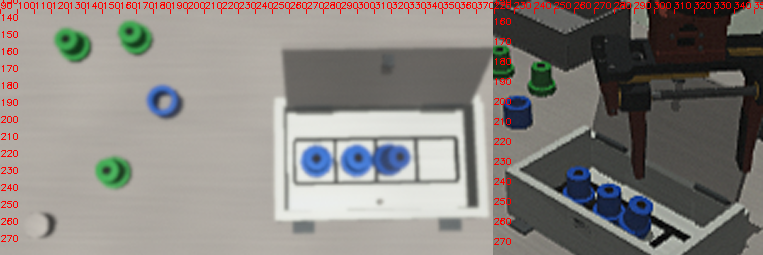

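Plugs in pockets 1 and 2 look good. The one in pocket 3 looks tilted, with its dot at (318,224) off its flange, so I zoom in.

```bash
python3 - <<'E'
from crop import *
t=cv2.imread('pics/top7.png');s=cv2.imread('pics/side7.png')
cv2.imwrite('pics/m8.png',hs(crop(t,250,200,75,48,5.4,5),crop(s,255,215,65,45,6,5)))
E
python3 - <<'E'
from h import *
for k in(1,2,3):
    y=.08325-.0555*(k-1);P=[cw(0,y,.018),cw(0,y,.05)];print(k,proj('top',P).round(1).tolist(),proj('side',P).round(1).tolist())
E
```

```text
1 [[274.9, 224.0], [275.0, 222.6]] [[262.3, 245.3], [262.3, 235.4]]
2 [[299.0, 223.7], [300.0, 222.2]] [[277.7, 254.0], [277.9, 244.0]]
3 [[323.1, 223.4], [324.9, 221.9]] [[293.9, 263.2], [294.3, 253.1]]
```

View pics/m8.png

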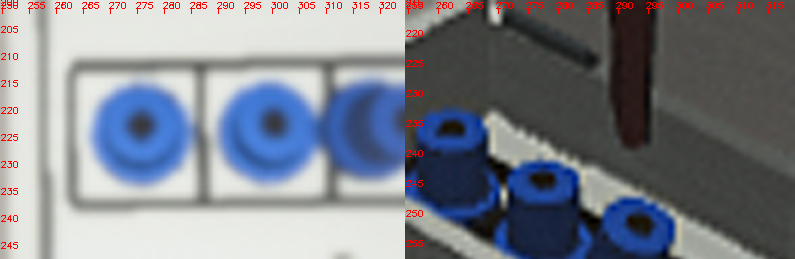

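Plug 3 stands tilted: its dot is near (325,222) but its flange is near (316,224), resting on the divider. It swung in the grip. I fit its tilt so I can regrip and reseat it.

```bash
cat > tilt.py <<'E'
from h import *
from scipy.optimize import minimize
def parts(b,tx,ty):
    """plug with base centre b, rotated about case x by tx (top towards -y) and about case y by ty (top towards +x)"""
    R=Ro.from_rotvec([np.cos(CASE[2])*tx,np.sin(CASE[2])*tx,0])*Ro.from_rotvec([0,ty,0])
    return [R.apply(p)+b for p in plugparts(0,0,0)],R.apply([0,0,.044])+b
def mask(ps,x0,y0,w,h,S=6):
    m=np.zeros((h*S,w*S),np.uint8)
    for p in ps: cv2.fillConvexPoly(m,cv2.convexHull(np.round((proj('top',p)-[x0-.5,y0-.5])*S).astype(np.int32)),1)
    return cv2.resize(m.astype(np.float32),(w,h),interpolation=cv2.INTER_AREA)
def fit(im,k,known=()):
    y=.08325-.0555*(k-1);x0,y0,w,h=240,200,140,48
    M=cv2.inRange(cv2.cvtColor(im,cv2.COLOR_RGB2HSV),(95,90,35),(128,255,255))[y0:y0+h,x0:x0+w]>0
    c=proj('top',[cw(0,y,.02)])[0];U=np.arange(w)+x0;sel=(abs(U-c[0])<19)
    oth=np.zeros((h,w))
    def cost(p):
        z=.006+.022*np.sin(min(abs(p[2])+abs(p[3]),1.2))
        ps,_=parts(cw(p[0],y+p[1],z),p[2],p[3]);m=np.maximum(mask(ps,x0,y0,w,h),oth)
        return np.abs(m-M)[:,sel].sum()
    for kk in known: oth=np.maximum(oth,mask(plugparts(*cw(0,.08325-.0555*(kk-1))[:2],.006),x0,y0,w,h))
    best=min((minimize(cost,[0,d,t,0],method='Nelder-Mead',options=dict(initial_simplex=np.array([[0,d,t,0],[.006,d,t,0],[0,d+.008,t,0],[0,d,t+.2,0],[0,d,t,.15]]),maxiter=200)) for d,t in((0,0),(.01,.3))),key=lambda r:r.fun)
    p=best.x;z=.006+.022*np.sin(abs(p[2])+abs(p[3]))
    return p,best.fun,parts(cw(p[0],y+p[1],z),p[2],p[3])[1],z
E
python3 - <<'E'
from tilt import *
im=cv2.imread('pics/top7.png')[:,:,::-1].copy()
for k,o in((1,(2,)),(2,(1,)),(3,(2,))):
    p,c,T,z=fit(im,k,o);print(k,'dx,dy,tx,ty',p.round(4),'cost',round(c,1),'top',T.round(4),'exp',cw(0,.08325-.0555*(k-1),.05).round(4),proj('side',[T]).round(1))
E
```

```text
1 dx,dy,tx,ty [ 0.0001 -0.002  -0.0051 -0.0763] cost 62.3 top [ 0.5146 -0.0295  0.0517] exp [ 0.5179 -0.0278  0.05  ] [[261.9 235.7]]
2 dx,dy,tx,ty [-7.000e-04  3.200e-03  9.089e-01 -5.540e-02] cost 121.8 top [ 0.5159 -0.1148  0.0511] exp [ 0.5186 -0.0833  0.05  ] [[286.3 249.3]]
3 dx,dy,tx,ty [ 0.0012  0.0107  0.1243 -0.031 ] cost 56.5 top [ 0.5191 -0.1334  0.053 ] exp [ 0.5194 -0.1387  0.05  ] [[292.7 251.3]]
```

```bash
python3 - <<'E'
from tilt import *
q=quat(CASE[2],T7);y=.08325-.111
def P(z,dy,x=-.001): return cw(x+.002*np.sin(T7),y+dy,z-.002)
mp(P(.16,.005),q);ml(P(.056,.005),q,.1);close_gripper(40);print(st())
ml(P(.078,.005),q,.08);dwell(.2);ml(P(.078,-.0055,-.005),q,.05)
ml(P(.062,-.0055,-.005),q,.04)
for z in np.arange(.061,.0539,-.001):
    ml(P(z,-.0055,-.005),q,.03)
    if observe()['wrist_force'][2]>4: break
print(st());release();dwell(.4);ml(P(.12,-.0055,-.005),q,.1);ml(P(.3,-.03,-.06),q,.25)
mp([.36,-.33,.3],quat(-.7))
im=snap('top','top8.png');snap('side','side8.png');print(st())
for k,o in((2,(1,)),(3,(2,))):
    p,c,T,z=fit(im,k,o);print(k,'dx,dy,tx,ty',p.round(4),'cost',round(c,1),'top',T.round(4))
E
python3 - <<'E'
from crop import *
t=cv2.imread('pics/top8.png');s=cv2.imread('pics/side8.png')
cv2.imwrite('pics/m9.png',hs(crop(t,250,195,115,65,3.6),crop(s,230,200,105,70,3.4)))
E
```

```text
('t86.1', 'ee', array([ 0.5223, -0.1337,  0.023 ]), 'F', array([-0.7, -1. , -0.2]), 'w0.0317', 'g39.1')
('t89.4', 'ee', array([ 0.5187, -0.1442,  0.0225]), 'F', array([-0.7,  2. ,  5.7]), 'w0.0318', 'g39.4')
('t93.4', 'ee', array([ 0.3606, -0.3288,  0.2683]), 'F', array([ 0.4,  0.6, -0.5]), 'w0.0879', 'g0.0')
2 dx,dy,tx,ty [ 0.0004 -0.001  -0.055  -0.0779] cost 135.9 top [ 0.5156 -0.0818  0.0527]
3 dx,dy,tx,ty [-0.0038  0.0045 -0.1168 -0.0776] cost 60.1 top [ 0.5121 -0.1292  0.0538]
```

View pics/m9.png

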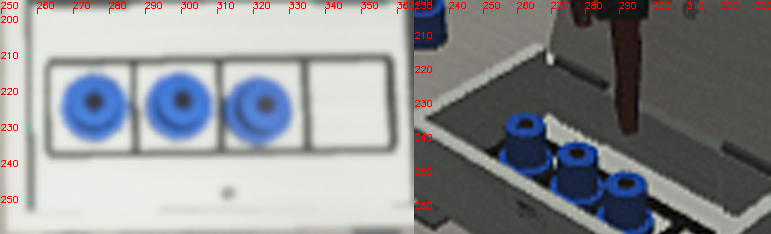

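All three plugs now look upright in their pockets: flange centres near (276,224), (299,224) and (321,225), dots almost concentric. I confirm the seating height by triangulating the dots.

```bash
python3 - <<'E'
from h import *
t=[(94,101),(182.5,100),(266,104)];s=[(525-414,124.5),(577-414,154),(626-414,183)]
for k,(a,b) in enumerate(zip(t,s)):
    p,g=tri(np.array(a)/3.6+[249.5,194.5],np.array(b)/3.4+[229.5,199.5]);print(k+1,p.round(4),g.round(4),cw(0,.08325-.0555*k,.05).round(4))
E
```

```text
1 [ 0.5175 -0.0287  0.0485] 0.0016 [ 0.5179 -0.0278  0.05  ]
2 [ 0.5181 -0.0833  0.048 ] 0.0017 [ 0.5186 -0.0833  0.05  ]
3 [ 0.5156 -0.1348  0.0494] 0.0014 [ 0.5194 -0.1387  0.05  ]
```

Pocket 3's plug is seated: its top is within about 1 mm of the others in height. Now I close the lid from behind.

```bash
python3 - <<'E'
from h import *
q=quat(CASE[2]+np.pi/2)
def tip(x,z,y=.0): return cw(x,y,z+.017)
def arc(th,rho): return .07-rho*np.cos(th)+.005*np.sin(th)+.010, .065+rho*np.sin(th)+.005*np.cos(th)
close_gripper(10);mp(tip(-.05,.27),q);ml(tip(.14,.25),q,.3);ml(tip(.14,.14),q,.2)
F=[]
for th in np.arange(1.8,.13,-.1):
    x,z=arc(th,.112);z=min(z,.16);ml(tip(x,z),q,.15);f=observe()['wrist_force'];F.append(f.round(0).tolist())
    if np.linalg.norm(f)>30: print('stop',th,f);break
print(F,th);print(st())
ml(tip(-.048,.088),q,.1)
for z in np.arange(.086,.0675,-.001):
    ml(tip(-.048,z),q,.05);f=observe()['wrist_force'][2];print(round(z,3),round(f,1),end='; ')
    if f>38: break
print(st());ml(tip(-.06,.2),q,.25);mp([.36,-.33,.3],quat(-.7))
snap('top','top9.png');snap('side','side9.png');print(st())
E
python3 - <<'E'
from crop import *
t=cv2.imread('pics/top9.png');s=cv2.imread('pics/side9.png')
cv2.imwrite('pics/m10.png',hs(crop(t,245,180,135,85,2.9),crop(s,220,195,140,100,2.8)))
E
```

```text
[[-0.0, -0.0, -1.0], [-0.0, -0.0, 0.0], [-0.0, 1.0, 0.0], [0.0, -0.0, -1.0], [0.0, -0.0, -0.0], [1.0, 0.0, -0.0], [1.0, 0.0, -0.0], [-1.0, -0.0, 0.0], [-0.0, -0.0, -0.0], [-0.0, -0.0, -1.0], [1.0, 0.0, 0.0], [-0.0, 0.0, -1.0], [1.0, -0.0, 0.0], [0.0, -1.0, -0.0], [-0.0, -0.0, -0.0], [-0.0, 1.0, -1.0], [0.0, -1.0, 0.0]] 0.19999999999999862
('t102.2', 'ee', array([ 0.4899, -0.1113,  0.0779]), 'F', array([ 0.4, -0.9,  0.1]), 'w0.0005', 'g0.0')
0.086 0.5; 0.085 -0.3; 0.084 0.5; 0.083 0.7; 0.082 -0.6; 0.081 1.7; 0.08 5.0; 0.079 10.0; 0.078 7.6; 0.077 -0.1; 0.076 0.1; 0.075 -0.1; 0.074 1.0; 0.073 -0.7; 0.072 0.5; 0.071 -0.2; 0.07 0.2; 0.069 11.8; 0.068 22.0; ('t107.2', 'ee', array([ 0.4711, -0.1116,  0.0554]), 'F', array([-5.9,  1. , 22. ]), 'w0.0001', 'g11.5')
('t109.6', 'ee', array([ 0.3601, -0.3295,  0.2683]), 'F', array([-1.2, -0.3, -0.1]), 'w0.0005', 'g0.0')
```

The force trace shows the catch snapping at 10 N, then firm contact at 69–70 mm: the lid is shut. Now I refine the seam position from the picture and get a fresh pen position.

```bash
python3 - <<'E'
from h import *
t=cv2.imread('pics/top9.png',0).astype(float);s=cv2.imread('pics/side9.png',0).astype(float)
for y in(.09,.06,.03,0,-.03,-.06,-.09):
    o=[]
    for n,im in(('top',t),('side',s)):
        X=np.arange(-.095,-.045,.0005);uv=proj(n,[cw(x,y,.07) for x in X]).astype(np.float32)
        v=cv2.remap(im.astype(np.float32),uv[:,0].reshape(1,-1),uv[:,1].reshape(1,-1),cv2.INTER_CUBIC)[0]
        d=np.gradient(v);o.append((n,'min@%.4f'%X[20+v[20:85].argmin()] ,'v',v[::10].round(0).astype(int).tolist()))
    print(y,o)
E
```

```text
0.09 [('top', 'min@-0.0850', 'v', [129, 113, 113, 187, 231, 228, 214, 210, 206, 208]), ('side', 'min@-0.0850', 'v', [70, 68, 50, 160, 177, 99, 115, 128, 130, 130])]
0.06 [('top', 'min@-0.0530', 'v', [163, 162, 164, 193, 231, 231, 214, 181, 66, 38]), ('side', 'min@-0.0555', 'v', [69, 66, 60, 161, 169, 105, 119, 75, 24, 35])]
0.03 [('top', 'min@-0.0530', 'v', [164, 163, 163, 188, 229, 218, 191, 188, 71, 43]), ('side', 'min@-0.0555', 'v', [67, 65, 56, 156, 169, 115, 125, 88, 22, 34])]
0 [('top', 'min@-0.0530', 'v', [165, 167, 163, 189, 226, 217, 196, 180, 76, 61]), ('side', 'min@-0.0555', 'v', [52, 63, 48, 147, 172, 101, 121, 106, 21, 33])]
-0.03 [('top', 'min@-0.0530', 'v', [167, 168, 167, 196, 223, 219, 199, 168, 86, 72]), ('side', 'min@-0.0555', 'v', [69, 69, 57, 152, 170, 120, 113, 70, 27, 34])]
-0.06 [('top', 'min@-0.0530', 'v', [167, 168, 168, 191, 221, 222, 206, 163, 75, 63]), ('side', 'min@-0.0560', 'v', [69, 71, 52, 153, 162, 109, 112, 81, 28, 34])]
-0.09 [('top', 'min@-0.0850', 'v', [126, 106, 107, 168, 221, 222, 210, 193, 190, 190]), ('side', 'min@-0.0845', 'v', [67, 66, 57, 150, 167, 121, 110, 133, 126, 130])]
```

View pics/m10.png

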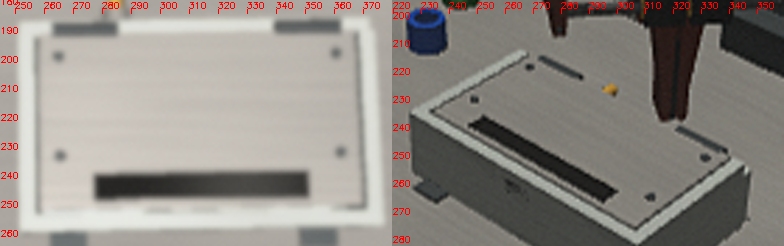

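The picture shows the lid flush and shut, with the seam visible along the front at top-view row 250. Next I take the pen, touch the case's front wall lightly with its needle to fix the seam's x, then run the seam.

```bash
cat > pen.py <<'E'
from h import *
PEN=np.array([.4954,-.3911]);q=quat(CASE[2])
def tipc(x,y,z): return cw(x,y,z+.098)     # pen tip in case coordinates -> TCP
E
python3 - <<'E'
from pen import *
release();mp([*PEN,.25],q);ml([*PEN,.108],q,.12);close_gripper(40);print(st())
ml([*PEN,.27],q,.15);print(st())
mp(tipc(-.11,-.03,.15),q);ml(tipc(-.105,-.03,.055),q,.12);ml(tipc(-.090,-.03,.055),q,.05);dwell(.2)
f0=np.mean([observe()['wrist_force'] for _ in range(3)],0)
for x in np.arange(-.0895,-.076,.0005):
    ml(tipc(x,-.03,.055),q,.03);dwell(.05);f=observe()['wrist_force']-f0
    print(round(x,4),f[0].round(1),end='; ')
    if f[0]<-2.5: break
print(st());ml(tipc(-.10,-.03,.055),q,.06);ml(tipc(-.10,-.03,.12),q,.15);print(st())
E
```

```text
('t114.1', 'ee', array([ 0.4953, -0.391 ,  0.0767]), 'F', array([-0.6,  0.8, -1.2]), 'w0.0175', 'g40.0')
('t115.3', 'ee', array([ 0.4949, -0.3907,  0.2377]), 'F', array([-0.1,  0.1, -1.6]), 'w0.0177', 'g40.0')
-0.0895 -1.1; -0.089 -1.0; -0.0885 0.6; -0.088 -0.7; -0.0875 -0.0; -0.087 0.4; -0.0865 -0.6; -0.086 -0.3; -0.0855 -0.7; -0.085 -0.6; -0.0845 0.2; -0.084 -0.6; -0.0835 0.5; -0.083 -0.8; -0.0825 -0.1; -0.082 -2.1; -0.0815 -3.0; ('t123.0', 'ee', array([ 0.4373, -0.142 ,  0.1217]), 'F', array([-2.7, -1.1,  2.2]), 'w0.0176', 'g40.0')
('t124.1', 'ee', array([ 0.4193, -0.1422,  0.1865]), 'F', array([-0. , -0.8, -1.9]), 'w0.0175', 'g40.0')
```

```bash
python3 - <<'E'
from pen import *
X=-.0662
ml(tipc(X,.108,.12),q,.15);ml(tipc(X,.108,.075),q,.08);dwell(.2)
f0=np.mean([observe()['wrist_force'] for _ in range(4)],0)
for z in np.arange(.073,.0689,-.0005):
    ml(tipc(X,.108,z),q,.03);dwell(.08);f=np.mean([observe()['wrist_force'] for _ in range(3)],0)-f0
    print(round(z,4),f[2].round(1),end='; ')
    if f[2]>1.5: break
z=max(z,.0695);print('z',z,st())
ml(tipc(X,.108,z),q,.03)
for y in(.036,-.036): ml(tipc(X,y,z),q,.014);print(st())
snap('side','sideS.png')
ml(tipc(X,-.108,z),q,.014);print(st())
dwell(.1);ml(tipc(X,-.108,.12),q,.1);print(st())
E
python3 - <<'E'
from crop import *
s=cv2.imread('pics/sideS.png');cv2.imwrite('pics/m11.png',crop(s,240,190,110,90,6))
E
```

```text
0.073 -0.4; 0.0725 -0.7; 0.072 -0.4; 0.0715 -1.3; 0.071 -0.4; 0.0705 -1.0; 0.07 -0.8; 0.0695 -0.8; 0.069 -0.7; z 0.0695 ('t129.1', 'ee', array([ 0.4514, -0.0039,  0.1358]), 'F', array([-0.1,  0.3, -1. ]), 'w0.0176', 'g40.0')
('t134.6', 'ee', array([ 0.4523, -0.0759,  0.1363]), 'F', array([ 0.1,  0.9, -0.7]), 'w0.0172', 'g40.0')
('t139.9', 'ee', array([ 0.4533, -0.1478,  0.1363]), 'F', array([ 0. , -0.4, -1.3]), 'w0.0177', 'g40.0')
('t145.2', 'ee', array([ 0.4542, -0.2198,  0.1363]), 'F', array([ 0.6,  0.3, -0.3]), 'w0.0174', 'g40.0')
('t146.0', 'ee', array([ 0.454 , -0.2197,  0.1866]), 'F', array([ 0.3, -0.4, -0.9]), 'w0.0175', 'g40.0')
```

View pics/m11.png

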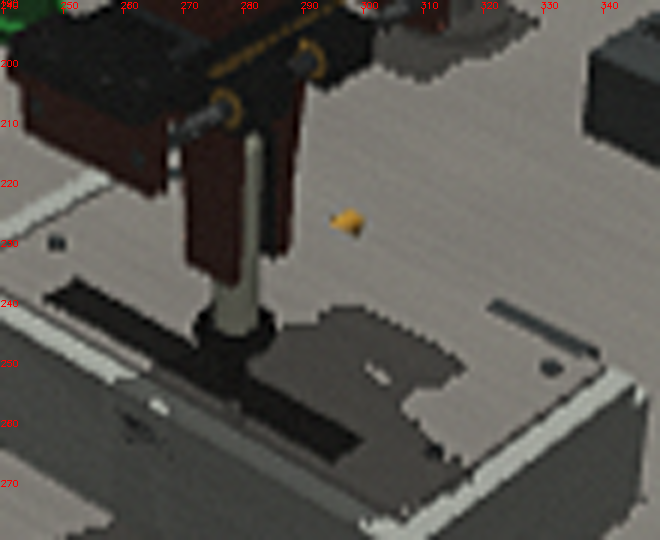

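The needle tip shows at about (278,258) in the side view, right at the lid's front edge. I compare it with the predicted pixel and check its height.

```bash
python3 - <<'E'
from h import *
print(proj('side',[cw(-.0665,-.036,.07),cw(-.0665,-.036,.08),cw(-.0665,-.036,.115),cw(-.0665,-.036,.121),cw(-.0765,-.036,.07)]).round(1).tolist())
im=cv2.imread('pics/sideS.png');hs=cv2.cvtColor(im,cv2.COLOR_BGR2GRAY)
for v in range(236,266): print(v,hs[v,268:292].tolist())
E
```

```text
[[278.9, 260.1], [279.0, 256.8], [279.2, 244.9], [279.3, 242.8], [276.1, 262.0]]
236 [120, 123, 124, 122, 126, 126, 138, 58, 34, 27, 23, 20, 71, 76, 64, 103, 128, 125, 126, 122, 123, 121, 120, 122]
237 [119, 120, 120, 119, 121, 125, 126, 92, 59, 49, 33, 49, 84, 76, 62, 101, 122, 123, 126, 125, 125, 122, 126, 123]
238 [119, 120, 119, 120, 122, 121, 130, 93, 73, 84, 69, 86, 80, 76, 62, 105, 124, 121, 121, 122, 122, 125, 124, 125]
239 [122, 119, 121, 121, 120, 123, 132, 84, 70, 78, 83, 81, 79, 76, 63, 105, 128, 121, 116, 119, 119, 124, 123, 124]
240 [120, 122, 122, 121, 120, 127, 118, 47, 73, 78, 80, 82, 79, 74, 65, 94, 120, 130, 122, 119, 119, 120, 120, 121]
241 [121, 122, 123, 122, 130, 111, 46, 30, 75, 80, 80, 81, 78, 74, 72, 26, 78, 116, 131, 123, 122, 120, 120, 120]
242 [124, 122, 121, 128, 125, 6, 5, 46, 75, 77, 80, 80, 79, 78, 75, 10, 1, 51, 133, 126, 124, 127, 127, 127]
243 [128, 125, 125, 132, 81, 13, 12, 32, 80, 81, 82, 81, 81, 80, 74, 13, 13, 45, 139, 115, 118, 117, 114, 115]
244 [114, 122, 131, 138, 23, 11, 17, 34, 69, 80, 85, 85, 87, 69, 53, 18, 17, 7, 128, 53, 56, 56, 56, 
[... 1426 characters left out ...]
1, 77, 82, 84, 81, 81, 78, 63, 57, 51, 54, 54, 44, 41, 33, 20, 20, 22, 23, 21, 23, 19, 24, 19]
260 [57, 68, 78, 78, 82, 82, 82, 81, 79, 63, 53, 48, 48, 69, 59, 40, 33, 18, 20, 20, 24, 20, 26, 21]
261 [61, 59, 63, 73, 77, 81, 84, 82, 83, 85, 69, 55, 54, 61, 65, 73, 61, 36, 27, 18, 23, 22, 25, 26]
262 [63, 61, 61, 58, 62, 74, 77, 83, 82, 82, 85, 86, 61, 54, 55, 60, 66, 72, 48, 33, 19, 21, 20, 22]
263 [63, 61, 63, 62, 60, 57, 60, 77, 80, 81, 82, 83, 81, 80, 63, 57, 55, 64, 72, 59, 40, 32, 21, 20]
264 [61, 62, 63, 62, 64, 61, 58, 58, 69, 79, 81, 82, 80, 83, 83, 79, 61, 56, 61, 65, 72, 58, 44, 31]
265 [56, 62, 60, 64, 62, 64, 62, 63, 60, 61, 71, 79, 80, 84, 82, 79, 84, 70, 52, 52, 60, 67, 72, 60]
```

The tip was on the seam within a pixel. Back to the holder.

```bash
python3 - <<'E'
from pen import *
mp([*PEN,.26],q);ml([*PEN,.165],q,.15);f0=observe()['wrist_force'][2]
for z in np.arange(.155,.1079,-.004):
    ml([*PEN,max(z,.108)],q,.06);f=observe()['wrist_force'][2]-f0
    if f>6: print('contact',z,f);break
ml([*PEN,.108],q,.04) if f<=6 else None
print(st());release();dwell(.3);print(st());ml([*PEN,.25],q,.12)
mp([.35,.2,.35],quat(.5));dwell(.3)
t=snap('top','topE.png');s=snap('side','sideE.png');print(st())
a=cv2.imread('pics/top0_raw.png').astype(int)[205:265,400:475];b=t[205:265,400:475,::-1].astype(int)
c=cv2.imread('pics/side0_raw.png').astype(int)[265:343,340:415];d=s[265:343,340:415,::-1].astype(int)
for m,n in((a,b),(c,d)):
    for i in(m,n):
        w=(i.min(2)>200) if m is a else (i.min(2)>150);yy,xx=np.nonzero(w);print('white cap',w.sum(),xx.mean().round(2),yy.mean().round(2))
    print('diff',np.abs(m-n).mean().round(2),np.abs(m-n).max())
print(findplugs({'S':KN['S']}))
E
```

```text
('t150.9', 'ee', array([ 0.4954, -0.3911,  0.0767]), 'F', array([-0.8, -1.7, -1.4]), 'w0.0175', 'g40.0')
('t152.3', 'ee', array([ 0.4954, -0.3911,  0.0768]), 'F', array([-0.3, -0.5, -0.3]), 'w0.0879', 'g0.0')
('t156.3', 'ee', array([0.3501, 0.1999, 0.3187]), 'F', array([-0.8, -0.5,  0.4]), 'w0.0877', 'g0.0')
white cap 41 57.02 23.59
white cap 43 56.98 23.98
diff 3.22 26
white cap 27 39.15 8.52
white cap 29 38.72 8.76
diff 3.5 75
{'S': (array([0.6013, 0.1824]), 172, 0.0014)}
```

```bash
python3 -c "
from h import *
print(hand_in())"
```

```text
the job is handed in; nothing more can be done
None
```

I've handed the job in at about 156 s of the 210 s allowed: the three blue plugs stand in pockets 1–3, the lid is shut past its catch, the pen was run left to right along the front seam at 1.4 cm/s on average, and the pen is back in its holder; the tip was steered by position about level with the rim, with no contact force felt, and the sleeve and slug were left in place.

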